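Butt the lug to the plate and clamp it through the spatter hood

TASK

Fit up the loose steel lug for welding without picking anything up: with the fingertips push it along its nest until its end butts fully home against the upright stainless plate, then reach down through the yellow-edged window of the spatter hood and press the red clamp lever all the way down, so that the clamp's rubber foot holds the lug, and draw the hand out again. The hood is still hot from the last weld, so no part of the robot may touch it or its window frame. Leave everything else on and around the fixture where it is.

Things in the scene. Friction and masses are not known exactly. Their poses are not given: they have to be found in the camera images.
- fixture: Weld fixture bolted to the bench near its middle, turned by up to 25 degrees: a grey plate 320 x 290 x 12 mm (x -190 to +130, y -135 to +155 mm). Origin on the bench surface under the toggle clamp; z up, +x runs from the hood (robot side) over the clamp to the nest, +y along the nest away from the upright plate. The clamp's base stands at x -45 to +30, |y| under 28 mm, 78 mm tall.
- plate_face (a point): Foot of the upright stainless plate's face (plate 100 mm wide, 75 tall) that the lug must butt against, on the nest floor: fixture x 90, y -35, z 22 mm; axes as the fixture's, +y points from the plate along the nest. The nest floor is a copper bar 60 mm wide, y -35 to +100 mm, with two 8 mm high rails along its edges, 39 mm apart, from fixture y -25 to +50 mm only.
- lug: Loose steel lug to be clamped, a flat bar 36 mm wide (x) x 120 mm long (y) x 16 mm tall, 0.4 to 0.65 kg, lying in the nest between the rails, its -y end towards the upright plate and 20 to 50 mm short of it. Origin at the centre of its underside; axes nearly parallel to the fixture's. When home its origin is 60 mm from the plate face.
- lug_eye_end (a point): Middle of the lug's free (+y) end face, 8 mm above the nest floor: push here towards the plate (lug's -y). The end face always lies beyond the ends of the rails and at the start it overhangs or nears the end of the copper bar. Sliding takes about 2 to 6 N.
- hood: Spatter hood, hot, not to be touched: sheet metal box (3 mm sheet) over fixture x -185 to -32 mm, |y| up to 80 mm, flat top 124 mm above the bench, closed on its robot side and flanks, with bolted feet 18 mm wide along both flanks. Origin and axes are the fixture's. The lever is reached only through the window in its top.
- window (a point): Centre of the square window in the hood's top, at the upper surface of the sheet (124 mm above the bench, fixture x -101, y 0 mm). The opening is 90 x 90 mm with sides along the fixture's x and y, edged by an 8 mm wide yellow frame.
- clamp_lever (a joint): Toggle clamp lever angle, rad: 0 = raised (open), 0.40 = fully down on its stop (clamped); starts at 0 to 0.05 and stays where it is left. It pivots about a level axis along y at fixture x -15 mm, 62 mm above the bench, and points towards -x, 0.48 rad above level when open, 0.08 when shut. Pressing the grip takes 8 to 15 N. The clamp arm is linked to it and comes down by itself.
- toggle_lever: The whole lever of the toggle clamp, a steel link with a red round grip (20 mm diameter, 50 to 114 mm from the pivot). Origin at its pivot, 62 mm above the bench.
- lever_grip (a point): Point on the axis of the lever's red grip, 86 mm from the pivot: press here from above (the grip's top is 10 to 11 mm higher). It moves with the lever: 102 mm above the bench when open, 69 mm when shut, always below the window and within 14 mm of the window's centre seen from above.
- clamp_foot: Sprung black rubber foot, 22 mm diameter, at the end of the clamp arm; origin at the middle of its underside. Shut, it presses on the lug with about 3 N, 35 mm from the plate. Open, arm and foot rise above the nest at |fixture y| under 13 mm, up to x 105 mm and 160 mm above the bench.
- setting_block: Bystander: bored steel block 42 x 42 x 40 mm on the fixture plate beyond the upright plate; origin under its centre.
- spatter_gel: Bystander: jar of gel, 52 mm diameter, 55 mm tall, on the fixture plate beside the hood; origin under its centre.
- magnet_square: Bystander: red welding magnet, about 90 x 82 x 18 mm, on the bench; origin under its middle.
- chipping_hammer: Bystander: hammer with a wooden handle lying on the bench, left.
- wire_brush: Bystander: brush with a wooden handle lying on the bench, right.
- spanner: Bystander: steel spanner lying on the bench, right.
- spare_lug: Bystander: a second lug like the first, 36 x 120 x 16 mm, lying on the bench; not to be used.
Mind the look-alikes: they are no part of the job. What is shaped like the lug but pink or purple is not meant.

How it is judged (in metres and radians):
On the way, in this order (a step that is already met when the one before it is completed fails the run):
1. the lug is pushed home against the upright plate while the clamp is still open (y of lug in the frame of plate_face below 0.0625 m and value of joint clamp_lever below 0.15 rad), for 0.2 s.
2. the fingers press the lever down (contact force between toggle_lever and the fingers above 1 N and value of joint clamp_lever above 0.25 rad), for 0.05 s.
3. the lever is fully down and the foot holds the lug (value of joint clamp_lever above 0.38 rad and contact force between clamp_foot and lug above 1 N), for 0.1 s.
At the end, for the whole second after the job is handed in: The lug lies flat in its nest with its end within 2.5 mm of the upright plate, the clamp lever is fully down (within 0.02 rad of its stop, 0.38 of 0.40 rad) and the rubber foot presses on the lug with more than 1 N (all of step 3 and y of lug in the frame of plate_face between 0.057 and 0.0625 m and x of lug in the frame of plate_face between -0.004 and 0.004 m and z of lug in the frame of plate_face below 0.003 m and linear speed of lug below 0.01 m/s); the robot touches nothing.
It fails at once if the robot touches the hot hood or its window frame (contact force between hood and the fingers above 0.3 N or contact force between hood and the arm above 0.3 N).
It fails at once if the lug is lifted or tipped out of its nest (z of lug in the frame of plate_face above 0.006 m or angle between lug's own z axis and vertical above 0.12 rad).
It fails at once if a bystander is moved by more than 15 mm (distance of any of setting_block, spatter_gel, magnet_square, chipping_hammer, wire_brush, spanner, spare_lug from where it was at the start of the episode above 0.015 m).
It also fails if it takes over 48 s, if anything falls off the work surface, if the arm or the gripper's body presses on something with over 40 N, if the wrist force passes 120 N, or if a joint passes its speed limit or range.

ROBOT

A 6-joint arm with a two-finger parallel gripper is mounted at the origin on the work surface. World frame = base frame: x ahead of the robot, y to its left, z up, the work surface at z = 0. Lengths are in mm, angles in rad, forces in N, time in s.
With the tool pointing down it reaches from about 350 to 975 mm from the base axis. Payload 7.1 kg.
Tool frame: the origin (TCP) lies at the very end of the fingers, on their centre line; the grasp point (between the pads) lies 19 mm behind it (ctrl.tcp_to_grasp is the distance from the TCP to the grasp point, in mm); z points along the fingers, x is the direction in which the jaws open and shut, and the axes are right-handed (so a half turn about z gives the same grasp; the last joint's range is limited). The gripper opens to 88 mm and grips with 3 to 60 N. Pads are 20 mm wide; open, the fingers measure 115 mm over their backs; the gripper's body (75 mm by 178 mm) begins 61 mm behind the grasp point.
Start: joints at [-1.316, 0.423, 1.63, -0, 1.089, -0.019], TCP at [169.013, -601.697, 222.675] pointing down, gripper open.
Joint ranges: [-3, 3], [-0.9, 2.11], [0.09, 2.58], [-1.31, 4.45], [0.11, 2.69], [-2.54, 2.54]. Speed limits (rad/s): [2.39, 2.39, 3.01, 3.14, 3.14, 3.14].

INTERFACE

Orientations are given as a rotation vector (axis times angle).
In Python, from workcell import get_obs, viewer, ctrl, masks_of gives the robot as it stands. The module is installed in compiled form; this text tells all that it offers.
- The arm moves only by the shell command python3 -m inch 'ROWS'. ROWS is JSON, a list of rows, each an object of numbers: "tx", "ty", "tz": the shift along the tool's x, y, z in cm; "ax", "ay", "az": the turn, a rotation vector about the tool's x, y, z in degrees; "jaw": the opening, from 0 (shut) to 1 (fully open). In form: [{"tx": .., "ty": .., "tz": .., "ax": .., "ay": .., "az": .., "jaw": ..}, ...]. A call has 1 to 12 rows; each row shifts and turns the commanded pose from where the row before left it, along the tool's axes as they then stand; what a row does not reach is not made up. A row lasts 1/8 s, in which the tool goes at most 62.5 mm and 10.7 degrees, less where a joint would pass 70% of its speed; a pose out of reach is approached as far as the arm can. A call is refused whole if a number of a shift passes 6.25 or a number of a turn 10.7, either way. A call with a gripper value outside its range is refused whole. The fingers move at their own pace and stop on an object; the grip force is fixed at half the most. Time passes only in rows, so rows that do not move let the fingers close. It gives the time, the measured TCP pose, the force and the opening at its end, in the units of the state.
- get_obs(): the state, without advancing time (a new reading comes with each control period).
- viewer.get_image(name): name is "scene" or "top" or "wrist"; returns (picture, depth): 384x512x3 uint8, red, green, blue; 384x512 float32, mm along the optical axis (not along the pixel's ray), 0 where there is no reading.
- viewer.get_calibration(name): a dict with "fx", "fy", "cx", "cy" (pixels), "distortion" ([k1, k2, p1, p2, k3] as OpenCV has them; the pictures are not rectified), "rvec" (rotation vector, rad) and "tvec" (3), from world to camera coordinates, as OpenCV has them. Camera axes: x right, y down, z forward; pixel columns grow to the right and rows downward; lengths in mm; the calibration is good to about 2 mm. A picture is of the moment at which its call begins: read the wrist's pose just before it. get_calibration takes no time and is no camera call; for the wrist camera it gives the pose at the moment of the call.
- ctrl.close_job(): hands the job in, once; it reports no verdict.
Trained networks look in the newest picture that a camera, given by its name, has taken for a name from the list of things; names that differ only in an ending like _2 or _b are one class to them, and where a whole thing is asked for, a point or a joint stands for the part that bears it (a point fixed in the world has none). Each returns a list of dicts, best first, with "score" (0 to 1); they miss things now and then, are a little off and sometimes report something else, mostly with a low value. They report only what shows in the picture. A call takes as long as a camera call. They do not tell look-alikes from the thing itself.
- masks_of(camera, thing): "pixels" (384x512 bool, what is visible of it) and "location" ([column, row] in pixels, amid what is visible of it).
The state is a dict: "t": time; "qpos": joint angles; "qvel": joint speeds; "joint_torque": joint torques, N m; "ee_pos": TCP position; "orientation": TCP orientation; "ft_force": force on the tool from outside, world axes, zero at the start; "moment": the same for the moment, N m; "width": finger opening in mm.
Only numpy, scipy, OpenCV 4.12 (cv2) and the standard library are available. Lean on these libraries where they do the work, as an engineer would, in place of code of your own. Each camera call takes 0.05 s, during which the arm holds its last target. There are 200 camera calls.

## Working session

There is one attempt and no reset: what is moved stays moved. The work goes in short steps, Python scripts to look and compute and a shell command to move; the robot and the scene stay as the last step left them, time stands still between calls to the robot, and variables do not carry over. Pictures are saved under pics/ and viewed, about 8 in all and at most 12, crops included, and the job is handed in when it is done.

```bash
mkdir -p pics
cat > h.py <<'E'
import numpy as np, cv2
from workcell import get_obs, viewer, ctrl, masks_of
def cam(n):
    c=viewer.get_calibration(n);K=np.array([[c['fx'],0,c['cx']],[0,c['fy'],c['cy']],[0,0,1]],float)
    return K,np.array(c['distortion'],float),cv2.Rodrigues(np.array(c['rvec'],float))[0],np.array(c['tvec'],float)
def pts(n,depth,uv):
    K,d,R,t=cam(n);uv=np.array(uv).reshape(-1,2)
    z=depth[uv[:,1].astype(int),uv[:,0].astype(int)]
    p=cv2.undistortPoints(uv.reshape(-1,1,2).astype(float),K,d).reshape(-1,2)
    c=np.c_[p*z[:,None],z];return ((c-t)@R)[z>0]
def mask_pts(n,depth,m):
    r,c=np.nonzero(m);return pts(n,depth,np.c_[c,r])
def proj(n,P):
    K,d,R,t=cam(n);return cv2.projectPoints(np.array(P,float).reshape(-1,1,3),cv2.Rodrigues(R)[0],t,K,d)[0].reshape(-1,2)
def save(n,img): cv2.imwrite('pics/'+n+'.png',img[:,:,::-1])
E
python3 - <<'E'
from h import *
o=get_obs();print(o['t'],o['ee_pos'],o['orientation'])
for n in ['top','scene']:
    im,d=viewer.get_image(n);save(n,im);np.save(n+'_d.npy',d)
    for th in ['lug','hood','plate_face','toggle_lever','clamp_foot','fixture','spatter_gel','setting_block','spare_lug']:
        for r in masks_of(n,th)[:3]:
            P=mask_pts(n,d,r['pixels'])
            print(n,th,round(r['score'],2),np.round(r['location']),r['pixels'].sum(),np.round(np.median(P,0)) if len(P) else None, np.round(cv2.minAreaRect(P[:,:2].astype(np.float32))[1:][0]) if len(P)>3 else '')
E
```

```text
0.0 [ 168.88954332 -601.17810131  221.91390629] [-2.50308462e+00  1.89690670e+00  1.83140744e-03]
top lug 0.93 [214. 179.] 342 [640. 164.  17.] [ 41. 115.]
top lug 0.79 [271. 177.] 321 [646. -45.  38.] [106.  36.]
top lug 0.63 [250. 134.] 378 [789.  20.  16.] [122.  41.]
top hood 0.88 [277. 235.] 1818 [442. -83. 124.] [194. 152.]
top plate_face 0.78 [290. 202.] 5166 [556. -93.  13.] [290. 329.]
top plate_face 0.62 [390. 249.] 506 [ 382. -448.   18.] [195.  42.]
top toggle_lever 0.68 [287. 222.] 150 [480. -97. 101.] [ 19. 109.]
top toggle_lever 0.46 [379. 169.] 404 [ 649. -423.   16.] [ 42. 129.]
top fixture 0.87 [286. 204.] 5159 [556. -94.  13.] [294. 327.]
top spatter_gel 0.77 [248. 244.] 183 [412.  29.  67.] [47. 46.]
top setting_block 0.5 [317. 184.] 158 [ 595. -208.   51.] [43. 40.]
top setting_block 0.42 [250. 244.] 192 [410.  29.  66.] [47. 51.]
top spare_lug 0.78 [379. 170.] 366 [ 649. -423.   16.] [ 37. 122.]
scene lug 0.98 [288. 258.] 563 [642. 163.  16.] [ 44. 127.]
scene lug 0.8 [234. 215.] 473 [650. -49.  38.] [121.  37.]
scene lug 0.78 [222. 270.] 557 [798.  23.  16.] [123.  36.]
scene hood 0.96 [272. 153.] 2830 [439. -74. 120.] [266. 242.]
scene plate_face 0.84 [245. 195.] 5202 [573. -82.  13.] [301. 329.]
scene plate_face 0.22 [253. 163.] 190 [506. -99.  87.] [97. 63.]
scene toggle_lever 0.51 [250. 163.] 208 [ 506. -100.   85.] [156.  61.]
scene clamp_foot 0.46 [144. 156.] 375 [ 653. -422.   15.] [ 39. 121.]
scene fixture 0.87 [245. 196.] 5031 [573. -80.  13.] [321. 291.]
scene spatter_gel 0.76 [296. 173.] 304 [419.  34.  60.] [65. 51.]
scene setting_block 0.82 [206. 175.] 282 [ 599. -203.   48.] [48. 63.]
scene spare_lug 0.61 [251. 166.] 175 [508. -99.  87.] [ 20. 106.]
scene spare_lug 0.58 [144. 156.] 385 [ 654. -425.   15.] [ 45. 121.]
```

Run:
```python
from h import *
def band(n,d,z,tol,c=(560,-80),r=260):
    rr,cc=np.mgrid[0:384,0:512];uv=np.c_[cc.ravel(),rr.ravel()];dz=d.ravel()>0
    P=pts(n,d,uv[dz]);k=(abs(P[:,2]-z)<tol)&(np.hypot(P[:,0]-c[0],P[:,1]-c[1])<r);return P[k],uv[dz][k]
for n in ['top','scene']:
    d=np.load(n+'_d.npy')
    for z,tol,c,r in [(124,4,(445,-80),150),(12,3,(560,-80),260),(38,4,(650,-45),75)]:
        P,_=band(n,d,z,tol,c,r)
        print(n,z,len(P),np.round(P[:,2].mean(),1),cv2.minAreaRect(P[:,:2].astype(np.float32)))
a=cv2.imread('pics/top.png')[95:285,190:410];cv2.imwrite('pics/topc.png',cv2.resize(a,None,fx=3.5,fy=3.1,interpolation=cv2.INTER_CUBIC))
cv2.imwrite('pics/scenec.png',cv2.resize(cv2.imread('pics/scene.png')[90:290,130:360],None,fx=3.4,fy=3,interpolation=cv2.INTER_CUBIC))
```

```text
top 124 1377 124.0 ((446.71868896484375, -97.60657501220703), (159.93670654296875, 152.36297607421875), 88.5375747680664)
top 12 2921 12.0 ((546.740478515625, -47.808135986328125), (468.00250244140625, 458.7098083496094), 69.5318374633789)
top 38 284 37.9 ((644.558349609375, -53.017147064208984), (47.63593673706055, 123.4885025024414), 2.7136545181274414)
scene 124 1357 123.7 ((447.2746887207031, -100.66691589355469), (162.8328857421875, 155.94912719726562), 88.97415924072266)
scene 12 3069 12.1 ((594.8045043945312, -30.542861938476562), (417.22711181640625, 450.9061279296875), 89.05260467529297)
scene 38 400 37.9 ((648.0621948242188, -52.15659713745117), (120.14598083496094, 41.362796783447266), 88.8680419921875)
```

View pics/topc.png

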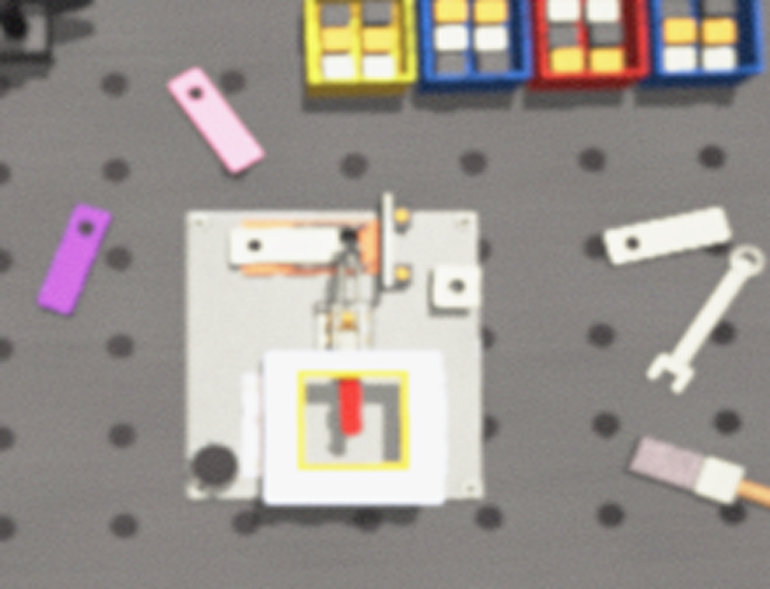

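View pics/scenec.png

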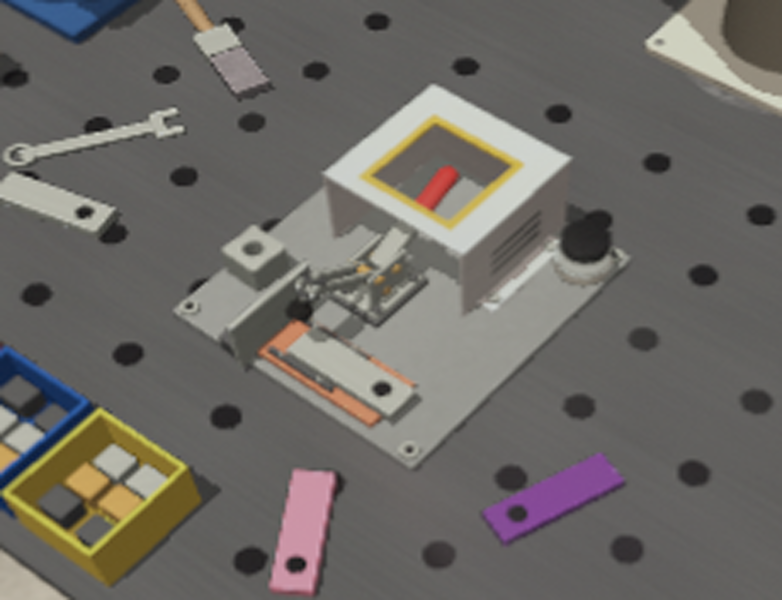

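The lug meant is the steel one lying in the copper nest (top image about (271,177), crop (290,246)), since it sits at z≈38 between the rails and points at the upright plate. The steel spare at top (379,170) lies on the bench, and the pink (250,134) and purple (214,179) ones are look-alikes. The enlarged crops confirm this. Fixture yaw is about −1.2°, and the red grip is visible through the window at crop (350,405).

Next I turn the tool to the fixture's axes, then move over the scene.

```bash
python3 -m inch '[{"az":-10.4,"jaw":0},{"az":-10.4,"jaw":0},{"az":-10.4,"jaw":0},{"az":-10.4,"jaw":0},{"az":-10.4,"jaw":0},{"az":-10.4,"jaw":0},{"az":-10.4,"jaw":0}]'
python3 - <<'E'
from h import *
o=get_obs();R=cv2.Rodrigues(np.array(o['orientation']))[0];print(o['t'],o['ee_pos'],o['width'],np.round(R,3).tolist())
for n in ['top','scene']:
    im=cv2.imread(f'pics/{n}.png');d=np.load(n+'_d.npy');hsv=cv2.cvtColor(im,cv2.COLOR_BGR2HSV)
    m=(abs(hsv[:,:,0].astype(int)-26)<6)&(hsv[:,:,1]>110);r,c=np.nonzero(m);P=pts(n,d,np.c_[c,r])
    P=P[(abs(P[:,2]-124)<4)&(abs(P[:,0]-450)<90)&(abs(P[:,1]+100)<90)]
    print(n,'frame',len(P),cv2.minAreaRect(P[:,:2].astype(np.float32)))
    m=((hsv[:,:,0]<5)|(hsv[:,:,0]>174))&(hsv[:,:,1]>150);r,c=np.nonzero(m);P=pts(n,d,np.c_[c,r])
    P=P[(abs(P[:,0]-470)<70)&(abs(P[:,1]+100)<70)&(P[:,2]>60)&(P[:,2]<120)];print('grip',len(P),P.mean(0),P.min(0),P.max(0))
E
```

```text
1.0 [ 169.02524502 -601.69018797  222.67642952] 87.82254013179752 [[0.27, -0.963, -0.0], [-0.963, -0.27, 0.0], [-0.0, 0.0, -1.0]]
top frame 95 ((455.9783935546875, -98.9583740234375), (98.79798889160156, 95.35333251953125), 88.54660034179688)
grip 80 [471.24873674 -97.88427601 105.80694236] [ 443.12736065 -107.2088396    89.44864714] [494.59770202 -90.40039602 119.25332739]
scene frame 195 ((453.729736328125, -99.99585723876953), (103.4200439453125, 104.11528778076172), 89.11859130859375)
grip 78 [463.43143526 -97.02622359 108.15008305] [ 440.98465466 -105.04719702   95.26062565] [484.75040116 -90.18519358 119.85000493]$[0]: bad value
```

```bash
python3 -m inch '[{"tx":0,"ty":0,"tz":0,"ax":0,"ay":0,"az":-10.4,"jaw":0},{"tx":0,"ty":0,"tz":0,"ax":0,"ay":0,"az":-10.4,"jaw":0},{"tx":0,"ty":0,"tz":0,"ax":0,"ay":0,"az":-10.4,"jaw":0},{"tx":0,"ty":0,"tz":0,"ax":0,"ay":0,"az":-10.4,"jaw":0},{"tx":0,"ty":0,"tz":0,"ax":0,"ay":0,"az":-10.4,"jaw":0},{"tx":0,"ty":0,"tz":0,"ax":0,"ay":0,"az":-10.4,"jaw":0},{"tx":0,"ty":0,"tz":0,"ax":0,"ay":0,"az":-10.4,"jaw":0}]'
python3 - <<'E'
from h import *
o=get_obs();R=cv2.Rodrigues(np.array(o['orientation']))[0];print(o['t'],o['ee_pos'],o['width'],np.round(R,3).tolist())
E
```

```text
t: 1.88
ee_pos: [169.0, -601.7, 222.7]
orientation: [-3.141, 0.032, 0.0]
ft_force: [-0.6, 0.3, 0.1]
width: 21.4
1.875 [ 169.00062908 -601.67701062  222.67874189] 21.350822105266875 [[1.0, -0.02, -0.0], [-0.02, -1.0, 0.0], [-0.0, -0.0, -1.0]]
```

```bash
python3 -m inch '[{"tx":3.5,"ty":-4.9,"tz":0,"ax":0,"ay":0,"az":0,"jaw":0},{"tx":3.5,"ty":-4.9,"tz":0,"ax":0,"ay":0,"az":0,"jaw":0},{"tx":3.5,"ty":-4.9,"tz":0,"ax":0,"ay":0,"az":0,"jaw":0},{"tx":3.5,"ty":-4.9,"tz":0,"ax":0,"ay":0,"az":0,"jaw":0},{"tx":3.5,"ty":-4.9,"tz":0,"ax":0,"ay":0,"az":0,"jaw":0},{"tx":3.5,"ty":-4.9,"tz":0,"ax":0,"ay":0,"az":0,"jaw":0},{"tx":3.5,"ty":-4.9,"tz":0,"ax":0,"ay":0,"az":0,"jaw":0},{"tx":3.5,"ty":-4.9,"tz":0,"ax":0,"ay":0,"az":0,"jaw":0},{"tx":3.5,"ty":-4.9,"tz":0,"ax":0,"ay":0,"az":0,"jaw":0},{"tx":3.5,"ty":-4.9,"tz":0,"ax":0,"ay":0,"az":0,"jaw":0},{"tx":3.5,"ty":-4.9,"tz":0,"ax":0,"ay":0,"az":0,"jaw":0},{"tx":3.5,"ty":-4.9,"tz":0,"ax":0,"ay":0,"az":0,"jaw":0}]'
python3 - <<'E'
from h import *
o=get_obs();print(o['t'],o['ee_pos'],o['width'],o['orientation'])
im,d=viewer.get_image('wrist');save('w1',im);np.save('w1_d.npy',d)
for r in masks_of('wrist','lug')[:2]:
    P=mask_pts('wrist',d,r['pixels']);P=P[abs(P[:,2]-38)<5];print(r['score'],r['location'],len(P),P.mean(0),cv2.minAreaRect(P[:,:2].astype(np.float32)))
E
```

```text
t: 3.38
ee_pos: [605.5, -23.2, 222.9]
orientation: [3.141, -0.041, 0.001]
ft_force: [0.8, -0.4, -0.8]
width: 0.6
3.375 [605.50963467 -23.1874175  222.88131669] 0.5656530763460429 [ 3.14118376e+00 -4.11567762e-02  8.14725255e-04]
0.81 [295.3, 201.2] 3318 [647.30805854 -46.5825902   38.63392381] ((647.7600708007812, -49.29949951171875), (118.38471221923828, 36.00220489501953), 89.15676879882812)
0.74 [313.7, 7.3] 0 [nan nan nan] ((0.0, 0.0), (0.0, 0.0), 0.0)<stdin>:5: RuntimeWarning: Mean of empty slice.
  ret = um.true_divide(
```

View pics/w1.png

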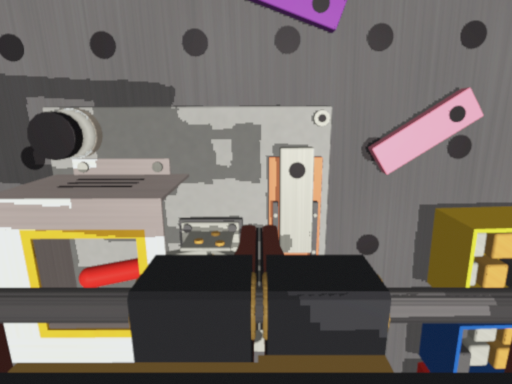

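The wrist picture shows the lug (pixels (281–312,150–250)) in the copper nest, with its free end up at row 150. It agrees with the other views: lug centre about (647.5,−49), end face at y≈+10.

```bash
python3 -m inch '[{"tx":2.05,"ty":-3.45,"tz":0,"ax":0,"ay":0,"az":0,"jaw":0},{"tx":2.05,"ty":-3.45,"tz":0,"ax":0,"ay":0,"az":0,"jaw":0},{"tx":0,"ty":0,"tz":4,"ax":0,"ay":0,"az":0,"jaw":0},{"tx":0,"ty":0,"tz":4,"ax":0,"ay":0,"az":0,"jaw":0},{"tx":0,"ty":0,"tz":4,"ax":0,"ay":0,"az":0,"jaw":0},{"tx":0,"ty":0,"tz":4,"ax":0,"ay":0,"az":0,"jaw":0},{"tx":0,"ty":0,"tz":2,"ax":0,"ay":0,"az":0,"jaw":0},{"tx":0,"ty":0,"tz":1.3,"ax":0,"ay":0,"az":0,"jaw":0},{"tx":0,"ty":0,"tz":0,"ax":0,"ay":0,"az":0,"jaw":0}]'
python3 - <<'E'
from h import *
o=get_obs();print(o['ee_pos'],o['orientation'],o['ft_force'])
im,d=viewer.get_image('wrist');save('w2',im)
for r in masks_of('wrist','lug')[:1]:
    P=mask_pts('wrist',d,r['pixels']);P=P[abs(P[:,2]-38)<5];print(r['score'],r['location'],len(P),P.mean(0) if len(P) else '', P.max(0))
E
```

```text
t: 4.6
ee_pos: [647.2, 42.8, 29.6]
orientation: [3.141, -0.042, -0.001]
ft_force: [-0.3, 0.0, 0.7]
width: 0.2
[647.17684543  42.7650836   29.58838017] [ 3.14129235e+00 -4.16927285e-02 -6.39292101e-04] [-0.32154518  0.00085276  0.74564128]Traceback (most recent call last):
  File "<stdin>", line 5, in <module>
    return umr_maximum(a, axis, None, out, keepdims, initial, where)
ValueError: zero-size array to reduction operation maximum which has no identity
```

```bash
python3 -m inch '[{"tx":0,"ty":1.0,"tz":0,"ax":0,"ay":0,"az":0,"jaw":0},{"tx":0,"ty":0.5,"tz":0,"ax":0,"ay":0,"az":0,"jaw":0},{"tx":0,"ty":0.3,"tz":0,"ax":0,"ay":0,"az":0,"jaw":0},{"tx":0,"ty":0.3,"tz":0,"ax":0,"ay":0,"az":0,"jaw":0},{"tx":0,"ty":0.3,"tz":0,"ax":0,"ay":0,"az":0,"jaw":0},{"tx":0,"ty":0.3,"tz":0,"ax":0,"ay":0,"az":0,"jaw":0}]'
python3 -m inch '[{"tx":0,"ty":0.3,"tz":0,"ax":0,"ay":0,"az":0,"jaw":0},{"tx":0,"ty":0.3,"tz":0,"ax":0,"ay":0,"az":0,"jaw":0},{"tx":0,"ty":0.3,"tz":0,"ax":0,"ay":0,"az":0,"jaw":0},{"tx":0,"ty":0.3,"tz":0,"ax":0,"ay":0,"az":0,"jaw":0}]'
python3 -m inch '[{"tx":0,"ty":0.2,"tz":0,"ax":0,"ay":0,"az":0,"jaw":0},{"tx":0,"ty":0.2,"tz":0,"ax":0,"ay":0,"az":0,"jaw":0}]'
```

```text
t: 5.45
ee_pos: [646.6, 16.3, 29.7]
orientation: [-3.141, 0.042, -0.0]
ft_force: [0.2, 5.2, 0.3]
width: 0.2
t: 5.95
ee_pos: [646.1, 3.8, 29.7]
orientation: [-3.141, 0.042, 0.0]
ft_force: [0.0, 3.7, 0.1]
width: 0.3
t: 6.2
ee_pos: [646.1, -0.2, 29.7]
orientation: [-3.141, 0.042, -0.0]
ft_force: [-0.7, 4.2, 0.8]
width: 0.6
```

Contact is at about 4 N sliding force. I keep pushing in small steps until the force rises.

```bash
python3 -m inch '[{"tx":0,"ty":0.2,"tz":0,"ax":0,"ay":0,"az":0,"jaw":0},{"tx":0,"ty":0.2,"tz":0,"ax":0,"ay":0,"az":0,"jaw":0}]'
python3 -m inch '[{"tx":0,"ty":0.2,"tz":0,"ax":0,"ay":0,"az":0,"jaw":0}]'
python3 -m inch '[{"tx":0,"ty":0.15,"tz":0,"ax":0,"ay":0,"az":0,"jaw":0}]'
```

```text
t: 6.45
ee_pos: [646.0, -4.2, 29.7]
orientation: [-3.141, 0.041, -0.0]
ft_force: [0.7, 4.3, 0.7]
width: 0.4
t: 6.58
ee_pos: [645.9, -6.2, 29.7]
orientation: [-3.141, 0.041, 0.0]
ft_force: [-0.4, 4.8, 1.0]
width: 0.8
t: 6.7
ee_pos: [645.9, -7.7, 29.7]
orientation: [-3.141, 0.041, 0.0]
ft_force: [-0.4, 3.7, 0.9]
width: 0.5
```

```bash
python3 -m inch '[{"tx":0,"ty":0.1,"tz":0,"ax":0,"ay":0,"az":0,"jaw":0}]'|grep -E 'pos|force'
python3 -m inch '[{"tx":0,"ty":0.1,"tz":0,"ax":0,"ay":0,"az":0,"jaw":0}]'|grep -E 'pos|force'
python3 -m inch '[{"tx":0,"ty":0.1,"tz":0,"ax":0,"ay":0,"az":0,"jaw":0}]'|grep -E 'pos|force'
```

```text
ee_pos: [645.9, -7.9, 29.7]
ft_force: [-0.3, 10.5, 1.7]
ee_pos: [645.8, -8.0, 29.7]
ft_force: [-0.6, 15.5, 1.7]
ee_pos: [645.8, -8.1, 29.8]
ft_force: [-0.1, 19.2, 1.7]
```

The force rose sharply at TCP y≈−8 (predicted −8.5), so the lug butts home. I hold, back off and rise.

```bash
python3 -m inch '[{"tx":0,"ty":0,"tz":0,"ax":0,"ay":0,"az":0,"jaw":0},{"tx":0,"ty":0,"tz":0,"ax":0,"ay":0,"az":0,"jaw":0},{"tx":0,"ty":-0.3,"tz":0,"ax":0,"ay":0,"az":0,"jaw":0},{"tx":0,"ty":-1,"tz":0,"ax":0,"ay":0,"az":0,"jaw":0},{"tx":0,"ty":-3.5,"tz":0,"ax":0,"ay":0,"az":0,"jaw":0},{"tx":0,"ty":-3,"tz":-4,"ax":0,"ay":0,"az":0,"jaw":0},{"tx":0,"ty":0,"tz":-5,"ax":0,"ay":0,"az":0,"jaw":0},{"tx":0,"ty":0,"tz":-6,"ax":0,"ay":0,"az":0,"jaw":0},{"tx":0,"ty":0,"tz":-4.3,"ax":0,"ay":0,"az":0,"jaw":0},{"tx":-4,"ty":0,"tz":0,"ax":0,"ay":0,"az":0,"jaw":0},{"tx":0,"ty":0,"tz":0,"ax":0,"ay":0,"az":0,"jaw":0}]'
python3 - <<'E'
from h import *
o=get_obs();print(o['ee_pos'])
ims={n:viewer.get_image(n) for n in ['wrist','top','scene']}
for n,(im,d) in ims.items():
    save(n+'3',im)
    for r in masks_of(n,'lug'):
        P=mask_pts(n,d,r['pixels'])
        if not len(P) or abs(np.median(P,0)[2]-38)>5: continue
        P=P[abs(P[:,2]-38)<5];print(n,round(r['score'],2),len(P),P.min(0),P.max(0),cv2.minAreaRect(P[:,:2].astype(np.float32)))
im,d=ims['wrist'];hsv=cv2.cvtColor(im,cv2.COLOR_RGB2HSV)
m=(abs(hsv[:,:,0].astype(int)-26)<6)&(hsv[:,:,1]>110);r,c=np.nonzero(m);P=pts('wrist',d,np.c_[c,r])
P=P[(abs(P[:,2]-124)<6)&(abs(P[:,0]-450)<90)&(abs(P[:,1]+100)<90)];print('frame',len(P),P.min(0) if len(P) else '',P.max(0) if len(P) else '')
E
```

```text
t: 8.45
ee_pos: [605.8, 68.2, 223.1]
orientation: [3.141, -0.041, -0.002]
ft_force: [0.2, 0.8, 0.3]
width: -0.0
[605.75910445  68.17087341 223.09963322]
wrist 0.63 113 [633.82496803 -23.31823586  33.03396128] [665.00626375 -18.82656047  39.20714116] ((649.3648681640625, -21.179428100585938), (3.662426710128784, 31.2049617767334), 87.763916015625)
top 0.63 211 [ 628.77355771 -130.69560526   33.18906431] [661.31582152 -17.29079922  42.68960198] ((644.3698120117188, -74.08717346191406), (113.15619659423828, 31.818248748779297), 88.87467956542969)
scene 0.8 409 [ 626.96298813 -141.62696058   33.08534267] [667.52374047 -19.35650768  42.883833  ] ((647.385498046875, -80.52029418945312), (122.20658111572266, 40.16932678222656), 89.35584259033203)
frame 912 [403.01949393 -89.61675615 121.30954968] [485.77010228 -47.42082314 125.92371587]
```

View pics/wrist3.png

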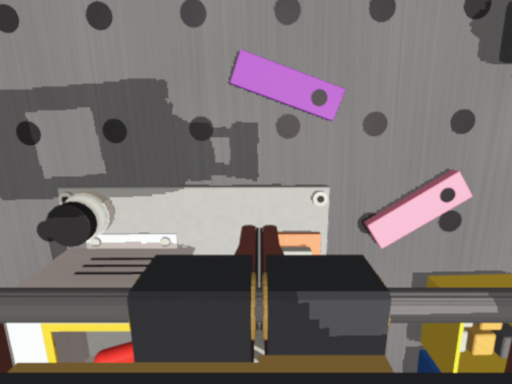

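The lug is home in all views (end edge y≈−19, far end ≈−140). Next I go over the window, staying at height 223.

```bash
python3 -m inch '[{"tx":-3.64,"ty":4.29,"tz":0,"ax":0,"ay":0,"az":0,"jaw":0},{"tx":-3.64,"ty":4.29,"tz":0,"ax":0,"ay":0,"az":0,"jaw":0},{"tx":-3.64,"ty":4.29,"tz":0,"ax":0,"ay":0,"az":0,"jaw":0},{"tx":-3.64,"ty":4.29,"tz":0,"ax":0,"ay":0,"az":0,"jaw":0},{"tx":0,"ty":0,"tz":2,"ax":0,"ay":0,"az":0,"jaw":0},{"tx":0,"ty":0,"tz":4,"ax":0,"ay":0,"az":0,"jaw":0},{"tx":0,"ty":0,"tz":0,"ax":0,"ay":0,"az":0,"jaw":0}]'
python3 - <<'E'
from h import *
o=get_obs();print(o['ee_pos'],o['orientation'])
im,d=viewer.get_image('wrist');save('w4',im);im2,d2=viewer.get_image('scene');
a=cv2.resize(im2[90:240,180:360],None,fx=2.1,fy=2.56,interpolation=cv2.INTER_CUBIC)
cv2.imwrite('pics/w4c.png',np.hstack([cv2.resize(im,(420,384)),cv2.resize(a,(378,384))])[:,:,::-1])
for n,im,d in [('wrist',im,d),('scene',im2,d2)]:
    hsv=cv2.cvtColor(im,cv2.COLOR_RGB2HSV)
    m=(abs(hsv[:,:,0].astype(int)-26)<6)&(hsv[:,:,1]>110);r,c=np.nonzero(m);P=pts(n,d,np.c_[c,r])
    P=P[(abs(P[:,2]-124)<5)&(abs(P[:,0]-450)<90)&(abs(P[:,1]+100)<90)];print(n,'frame',len(P),np.percentile(P,[1,99],0).round(1).tolist(), cv2.minAreaRect(P[:,:2].astype(np.float32)))
    m=((hsv[:,:,0]<5)|(hsv[:,:,0]>174))&(hsv[:,:,1]>150);r,c=np.nonzero(m);P=pts(n,d,np.c_[c,r])
    P=P[(abs(P[:,0]-470)<70)&(abs(P[:,1]+100)<70)&(P[:,2]>60)&(P[:,2]<120)]
    if len(P):print('grip',len(P),P.mean(0),P.min(0),P.max(0))
E
```

```text
t: 9.62
ee_pos: [456.2, -99.1, 160.6]
orientation: [-3.14, 0.042, 0.009]
ft_force: [-0.4, 0.1, -1.3]
width: 0.0
[456.15682428 -99.10915457 160.631301  ] [-3.14011033  0.04215387  0.00858377]
wrist frame 4417 [[404.1, -121.1, 125.6], [508.9, -48.8, 128.6]] ((456.4873352050781, -85.79656219482422), (73.30626678466797, 105.5481185913086), 88.64161682128906)
grip 2112 [473.17142619 -99.04424485 107.2734089 ] [ 439.97915539 -111.64642464   86.89760091] [505.93317523 -91.12585217 119.99910702]
scene frame 90 [[403.3, -150.4, 119.8], [506.7, -48.8, 128.1]] ((455.060791015625, -99.57137298583984), (102.15531158447266, 103.65330505371094), 89.47991943359375)
grip 72 [464.23810258 -96.53758225 107.34116672] [ 443.72241702 -105.22857733   93.47115801] [483.84995564 -90.05688614 119.72927032]
```

View pics/w4c.png

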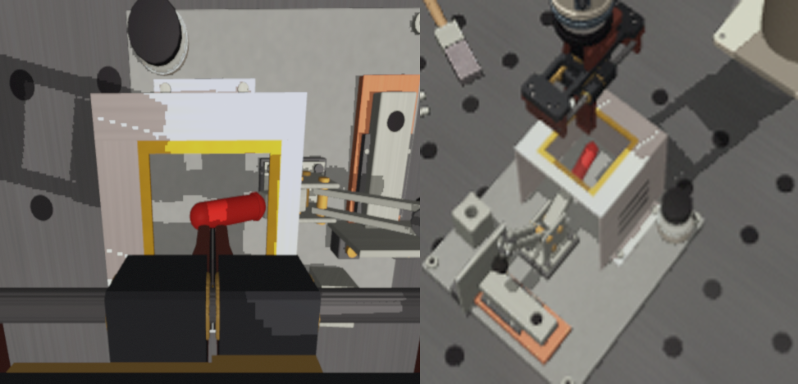

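The picture shows the closed fingertips over the middle of the window, with the red grip right below them (left panel (228,210)). TCP (456,−99) against the measured window centre (456,−99.5) leaves about 30 mm clearance all round. I press down now.

```bash
python3 -m inch '[{"tx":0,"ty":0,"tz":2,"ax":0,"ay":0,"az":0,"jaw":0},{"tx":0,"ty":0,"tz":1.4,"ax":0,"ay":0,"az":0,"jaw":0},{"tx":0,"ty":0,"tz":0.4,"ax":0,"ay":0,"az":0,"jaw":0},{"tx":0,"ty":0,"tz":0.4,"ax":0,"ay":0,"az":0,"jaw":0},{"tx":0,"ty":0,"tz":0.4,"ax":0,"ay":0,"az":0,"jaw":0},{"tx":0,"ty":0,"tz":0.4,"ax":0,"ay":0,"az":0,"jaw":0}]'|grep -E 'pos|force'
python3 -m inch '[{"tx":0,"ty":0,"tz":0.4,"ax":0,"ay":0,"az":0,"jaw":0},{"tx":0,"ty":0,"tz":0.4,"ax":0,"ay":0,"az":0,"jaw":0},{"tx":0,"ty":0,"tz":0.4,"ax":0,"ay":0,"az":0,"jaw":0},{"tx":0,"ty":0,"tz":0.4,"ax":0,"ay":0,"az":0,"jaw":0}]'|grep -E 'pos|force'
```

```text
ee_pos: [458.0, -99.3, 113.2]
ft_force: [-1.7, 0.1, 9.6]
ee_pos: [457.4, -99.3, 97.2]
ft_force: [-3.1, -0.3, 9.5]
```

```bash
python3 -m inch '[{"tx":0,"ty":0,"tz":0.4,"ax":0,"ay":0,"az":0,"jaw":0},{"tx":0,"ty":0,"tz":0.4,"ax":0,"ay":0,"az":0,"jaw":0},{"tx":0,"ty":0,"tz":0.4,"ax":0,"ay":0,"az":0,"jaw":0}]'|grep -E 'pos|force'
python3 -m inch '[{"tx":0,"ty":0,"tz":0.3,"ax":0,"ay":0,"az":0,"jaw":0}]'|grep -E 'pos|force'
python3 -m inch '[{"tx":0,"ty":0,"tz":0.2,"ax":0,"ay":0,"az":0,"jaw":0}]'|grep -E 'pos|force'
```

```text
ee_pos: [457.0, -99.2, 85.0]
ft_force: [-6.3, -0.2, 10.6]
ee_pos: [456.5, -99.1, 81.9]
ft_force: [-6.3, 0.7, 9.9]
ee_pos: [456.1, -99.1, 79.9]
ft_force: [-7.7, -0.4, 13.1]
```

```bash
for i in 1; do :; done; python3 -m inch '[{"tx":0,"ty":0,"tz":0.15,"ax":0,"ay":0,"az":0,"jaw":0}]'|grep -E 'pos|force'
python3 -m inch '[{"tx":0,"ty":0,"tz":0.15,"ax":0,"ay":0,"az":0,"jaw":0}]'|grep -E 'pos|force'
python3 -m inch '[{"tx":0,"ty":0,"tz":0.1,"ax":0,"ay":0,"az":0,"jaw":0},{"tx":0,"ty":0,"tz":0,"ax":0,"ay":0,"az":0,"jaw":0}]'|grep -E 'pos|force'
```

```text
ee_pos: [455.8, -99.1, 78.5]
ft_force: [-8.7, -1.0, 15.8]
ee_pos: [455.8, -99.1, 77.8]
ft_force: [-13.6, 0.9, 37.1]
ee_pos: [455.9, -99.1, 77.6]
ft_force: [-15.1, 0.7, 37.5]
```

The force rose to 37 N at z 77.6, so the lever is on its stop. I draw straight out.

```bash
python3 -m inch '[{"tx":0,"ty":0,"tz":0,"ax":0,"ay":0,"az":0,"jaw":0},{"tx":0,"ty":0,"tz":-0.4,"ax":0,"ay":0,"az":0,"jaw":0},{"tx":0,"ty":0,"tz":-1,"ax":0,"ay":0,"az":0,"jaw":0},{"tx":0,"ty":0,"tz":-3,"ax":0,"ay":0,"az":0,"jaw":0},{"tx":0,"ty":0,"tz":-5,"ax":0,"ay":0,"az":0,"jaw":0},{"tx":0,"ty":0,"tz":-5,"ax":0,"ay":0,"az":0,"jaw":0},{"tx":0,"ty":5,"tz":0,"ax":0,"ay":0,"az":0,"jaw":0},{"tx":0,"ty":5,"tz":0,"ax":0,"ay":0,"az":0,"jaw":0},{"tx":0,"ty":5,"tz":0,"ax":0,"ay":0,"az":0,"jaw":0},{"tx":0,"ty":5,"tz":0,"ax":0,"ay":0,"az":0,"jaw":0},{"tx":0,"ty":0,"tz":0,"ax":0,"ay":0,"az":0,"jaw":0},{"tx":0,"ty":0,"tz":0,"ax":0,"ay":0,"az":0,"jaw":0}]'
python3 - <<'E'
from h import *
ims={n:viewer.get_image(n) for n in ['top','scene']};o=[]
for n,(im,d) in ims.items():
    for r in masks_of(n,'lug'):
        P=mask_pts(n,d,r['pixels'])
        if len(P) and abs(np.median(P,0)[2]-38)<5:
            P=P[abs(P[:,2]-38)<5];print(n,'lug',len(P),P.min(0),P.max(0))
    hsv=cv2.cvtColor(im,cv2.COLOR_RGB2HSV)
    m=((hsv[:,:,0]<5)|(hsv[:,:,0]>174))&(hsv[:,:,1]>150);r,c=np.nonzero(m);P=pts(n,d,np.c_[c,r])
    P=P[(abs(P[:,0]-470)<70)&(abs(P[:,1]+100)<70)&(P[:,2]>40)&(P[:,2]<120)];print(n,'grip',len(P),P.mean(0),P[:,2].min(),P[:,2].max())
    o.append(cv2.resize(im[100:280,150:380],(399,312),interpolation=cv2.INTER_CUBIC))
cv2.imwrite('pics/end.png',np.hstack(o)[:,:,::-1]);print(get_obs()['ft_force'])
E
```

```text
t: 13.6
ee_pos: [452.2, -298.7, 219.6]
orientation: [-3.141, 0.042, 0.001]
ft_force: [0.4, 0.4, -0.2]
width: 0.6
top lug 193 [ 630.46158792 -133.97376667   33.01980419] [660.72304698 -20.67255957  42.75309181]
top grip 96 [463.41467576 -97.85622679  77.35601805] 68.20766528731431 87.48613278783729
scene lug 350 [ 627.51429832 -140.21148309   33.1254279 ] [665.91667138 -17.36203154  42.97627228]
scene grip 55 [451.55648294 -97.32277972  76.57663735] 69.56812756677321 82.44924723249896
[ 0.90165965 -1.1427173  -0.52491582]
```

View pics/end.png

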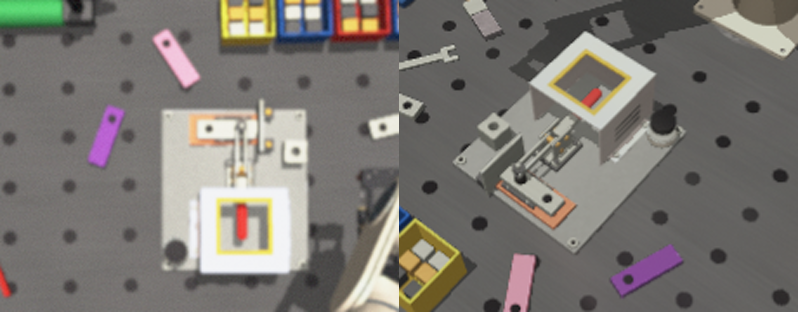

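The end picture shows the lug butted to the upright plate and the foot down on it (right panel (520,175)). The red grip is low in the window (592,97), with its top at about 77–79 mm, and the bystanders are in place. I hand in.

```bash
python3 -c "
from workcell import ctrl,get_obs
print(ctrl.close_job(),get_obs()['t'])"
```

```text
the job is handed in; nothing more can be done
the job is handed in; nothing more can be done
```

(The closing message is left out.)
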